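# Load the fat cell into the light pad's spring bay

### The job

The light pad on the composing bench needs its battery: take the fat cell out of the charging dock and put it in the pad's open battery bay. Slip its button end in under the hood against the spring contact first, then press the flat end down until it snaps under the catch and the cell lies level and held. Be gentle: do not squash the spring to its stop or force the cell hard against the bay, and leave the slim cell and everything else on the bench where it is.

Things in the scene. Friction and masses are not known exactly. Their poses are not given: they have to be found in the camera images.
- cell: the fat cylinder cell to load: grey sleeve, steel ends, about 95 g; body diameter 26 mm, length 65 mm, plus a button (nub, diameter 11 mm, 3 mm long) on one end; other end flat. Lies level in one of the dock's two rests, axis 26.4 mm above the bench. Origin on the axis at the middle of the 65 mm body; +x along the axis to the FLAT end. May be rolled about x
- button_end (a point): tip of the cell's button, 35.5 mm from the cell's origin along its -x
- flat_end (a point): middle of the cell's flat end face, 32.5 mm from the cell's origin along its +x
- bay: battery bay of a light pad, fixed: black field of an 8 mm plate (x +-75, y -150 to +35 mm) in which a grey cradle stands. The cradle sits stiffly in a slot along x and stands anywhere within 5 mm to either side of its nominal place (not measured: find it by feel or sight). Origin on the bench under the seated cell's middle at the nominal place; +x from spring (robot's side) to catch
- rests (a point): point of the pad 26.4 mm above the bay's origin: axis of the seated cell (level, top 39.4 mm above the bench; x nominal as for all the cradle). The cradle's two V rests (90 degrees, 8 mm long, V bottom 8 mm, tips 24 mm above the bench, 32 mm apart) stand 25.5 mm to either side along x; between them the sides are open for fingers
- hood_edge (a point): nominal lower front edge of the hood tab over the spring: bay x = -30.5 mm, 50.9 mm above the bench. Tab 18 mm wide, 4 mm thick, on a block behind the spring (bay x -58 to -50 mm, 55 mm high). The button end goes in underneath, moved along its axis with the flat end tilted up; about 30 degrees goes in freely
- catch_nose (a point): nominal lower inner edge of the rigid catch: bay x = +29.5 mm, 40.4 mm above the bench. Nose 14 mm wide, overhangs the end wall (inner face x = +32.5) by 3 mm; its upper side slopes up and outward to 47 mm height. Flat end pushed down: the cell must go back into the spring (7 mm travel in all) to snap under; 10 to 20 N on the cell's top
- spring (a joint): travel of the spring contact, m: 0 free (plate's face nominally at bay x = -31.5 mm), grows as it is pushed to the bay's -x, stop at 0.012. Steel plate of 14 mm diameter, centred 26.4 mm above the bench; resists with 1.4 N at first plus 0.7 N per mm. About 0.004 with the cell seated
- dock: black charging dock, fixed, 100 x 150 x 8 mm, origin on the bench under its middle. Two V rests at y = +35 and -35 mm (V ribs as in the bay, at x = +-25.5 mm, tips 24 mm above the bench; steel tabs at x = +-44 mm, same height). Fat cell in one, slim cell in the other (varies), both along x, buttons to -x
- slim_cell: the slim cell in the dock's other rest: diameter 18 mm, same length as the task's cell; not for this bay, stays where it is. Origin at its middle, on the axis
- loupe: small folding steel magnifier, 34 x 34 x 38 mm, standing on the light pad's white panel. Origin under its middle
- cover: loose plastic cover strip of the bay, 36 x 110 x 7 mm, lying on the bench beyond the dock. Origin under its middle
- block_a: wooden printing block 40 x 50 x 23 mm with a round face, on the bench. Origin under its middle
- block_b: wooden printing block 40 x 30 x 24 mm with a bar on its face, on the bench. Origin under its middle
- quoin_key: T-shaped steel key, 80 x 80 x 12 mm, far left. Origin under the middle of its crossbar
- brayer: ink hand roller, 40 mm rubber roll 100 mm wide with wooden handle, right. Origin under the roll's middle
Things that resemble listed ones, but are neither listed nor needed, are in the scene too. Leave any orange or red look-alike of the cell alone.

How it is judged:
On the way:
1. the button end is in under the hood and presses the spring contact back while the flat end is still up (x of button_end in the frame of bay between -0.05 and -0.026 m and z of button_end in the frame of bay below 0.036 m and value of joint spring above 0.001 m and z of flat_end in the frame of bay above 0.0334 m), for 0.1 s.
At the end, for the whole second after the job is handed in: The fat cell lies level, at rest and released in the bay's cradle: flat end within 3 mm and button end within 4 mm of seated height, middle within 4 mm of the bay's centre line, axis within 0.08 rad of it, flat end to the catch, spring pressed back 2.5 to 5.5 mm (snapped in: about 4) (z of flat_end in the frame of bay between 0.0234 and 0.0294 m and x of flat_end in the frame of bay between 0.025 and 0.04 m and x of button_end in the frame of bay below -0.028 m and z of button_end in the frame of bay between 0.0224 and 0.0304 m and y of cell in the frame of bay between -0.004 and 0.004 m and angle between the x axis of cell and the x axis of bay, either way round below 0.08 rad and value of joint spring between 0.0025 and 0.0055 m and linear speed of cell below 0.02 m/s); the robot touches nothing.
It fails at once if the spring contact is squashed to its stop (more than 10.5 mm of travel) (value of joint spring above 0.0105 m).
It fails at once if the cell is forced against the bay with more than 50 N (contact force between cell and bay above 50 N).
It fails at once if the slim cell or anything else loose on the bench is moved more than 15 mm (distance of any of slim_cell, loupe, cover, block_a, block_b, quoin_key, brayer from where it was at the start of the episode above 0.015 m).
It also fails if it takes over 54 s, if anything falls off the work surface, if the arm or the gripper's body presses on something with over 40 N, if the wrist force passes 120 N, or if a joint passes its speed limit or range.

### The arm

A 6-joint arm with a two-finger parallel gripper is mounted at the origin on the work surface. World frame = base frame: x ahead of the robot, y to its left, z up, the work surface at z = 0. Lengths are in m, angles in rad, forces in N, time in s.
With the tool pointing down it reaches from about 0.35 to 0.975 m from the base axis. Payload 4.9 kg.
Tool frame: the origin (TCP) lies at the very end of the fingers, on their centre line; the grasp point (between the pads) lies 19 mm behind it; x points along the fingers, y is the direction in which the jaws open and shut, and the axes are right-handed (so a half turn about x gives the same grasp; the last joint's range is limited). The gripper opens to 85 mm and grips with 20 to 120 N. Pads are 22 mm wide; open, the fingers measure 114 mm over their backs; the gripper's body (76 mm by 85 mm) begins 54 mm behind the grasp point. The pads swing forward as they close: fully open they stand 13 mm farther back than shut.
Start: joints at [-1.429, 0.053, 1.613, -0, 1.476, -0.119], TCP at [0.161, -0.604, 0.231] pointing down, gripper open.
Joint ranges: [-3.01, 3.01], [-1.01, 2.22], [0.06, 2.58], [-1.02, 4.17], [0.09, 2.62], [-3.14, 3.14]. Speed limits (rad/s): [2.57, 2.57, 3.14, 3.14, 3.14, 3.14].

### API

Orientations are given as a rotation vector (axis times angle).
In Python, from station import ctrl, get_image, calibration, finish_job, search_frame, cut_out, mark_of gives the robot as it stands. The module is installed in compiled form; this text tells all that it offers.
- The arm moves only by the tool arm_command, never from a script. Its argument "plan" is a list that holds one entry, the list of rows, each a list of 7 numbers: the shift along the tool's x, y, z in m, then the turn, a rotation vector about the tool's x, y, z in degrees, then the finger opening in m, from 0 to 0.0854. A call has 1 to 20 rows; each row shifts and turns the pose as measured when the row begins, along the tool's axes as they then stand; what a row does not reach is not made up. A row lasts 1/12 s, in which the tool goes at most 41.7 mm and 7.16 degrees, less where a joint would pass 70% of its speed; a pose out of reach is approached as far as the arm can. A call with a gripper value outside its range is refused whole. The fingers move at their own pace and stop on an object; "squeeze" is the grip in N (left out, the last holds). Time passes only in rows, so rows that do not move let the fingers close. It gives the time, the measured TCP pose, the force and the opening at its end, in the units of the state.
- ctrl.get_obs(): the state, without advancing time (a new reading comes with each control period).
- get_image(name): name is "side" or "top" or "wrist"; returns the picture (400x640x3 uint8, red, green, blue); there is no depth.
- calibration(name): a dict with "fx", "fy", "cx", "cy" (pixels), "cam_to_world" (4x4, takes a point from camera to world coordinates); the wrist camera has in their place "hand_eye" (4x4, takes a point from camera to tool coordinates, whose origin is the TCP and whose axes are the tool frame's). Camera axes: x right, y down, z forward; pixel columns grow to the right and rows downward; lengths in m; the calibration is good to about 2 mm. A picture is of the moment at which its call begins: read the wrist's pose just before it. calibration takes no time and is no camera call.
- finish_job(): hands the job in, once; it reports no verdict.
Trained networks look in the newest picture that a camera, given by its name, has taken for a name from the list of things; names that differ only in an ending like _2 or _b are one class to them, and where a whole thing is asked for, a point or a joint stands for the part that bears it (a point fixed in the world has none). Each returns a list of dicts, best first, with "conf" (0 to 1); they miss things now and then, are a little off and sometimes report something else, mostly with a low value. They report only what shows in the picture. A call takes as long as a camera call. They do not tell look-alikes from the thing itself.
- search_frame(camera, thing): "at" ([x, y, z] in m, in the coordinates of the camera as it stood for that picture, good to about 4 mm: the middle of the surface that is visible of it).
- cut_out(camera, thing): "mask" (400x640 bool, what is visible of it).
- mark_of(camera, thing): "at" ([x, y, z] in m, in the coordinates of the camera as it stood for that picture, good to about 4 mm: a listed point, or the origin of a listed thing).
The state is a dict: "t": time; "q": joint angles; "dq": joint speeds; "effort": joint torques, N m; "tool_pos": TCP position; "tool_rot": TCP orientation; "contact_force": force on the tool from outside, world axes, zero at the start; "wrist_torque": the same for the moment, N m; "opening": finger opening in m.
Only numpy, scipy, OpenCV 4.12 (cv2) and the standard library are available. Lean on these libraries where they do the work, as an engineer would, in place of code of your own. Each camera call takes 0.05 s, during which the arm holds its last target. There are 200 camera calls.

## Working session

There is one attempt and no reset: what is moved stays moved. The work goes in short steps, Python scripts to look and compute and a tool call to move; the robot and the scene stay as the last step left them, time stands still between calls to the robot, and variables do not carry over. Pictures are saved under pics/ and viewed, about 8 in all and at most 12, crops included, and the job is handed in when it is done.

Besides the shell and the picture viewer there is one more tool, called after "Emit:" by a JSON object that holds its "api" and its "payload". arm_command: Moves the arm, as the interface text tells. Its arguments: {"type":"object","properties":{"plan":{"type":"array","items":{"type":"array","items":{"type":"array","items":{"type":"number"}}}},"squeeze":{"type":"number"}},"required":["plan"]}

```bash
mkdir -p pics; cat > h.py <<'E'
import numpy as np, cv2
from scipy.spatial.transform import Rotation as R
from station import ctrl, get_image, calibration, finish_job, search_frame, cut_out, mark_of
def T(cam):
    c=calibration(cam)
    if cam!="wrist": return np.array(c["cam_to_world"])
    o=ctrl.get_obs(); M=np.eye(4); M[:3,:3]=R.from_rotvec(o["tool_rot"]).as_matrix(); M[:3,3]=o["tool_pos"]
    return M@np.array(c["hand_eye"])
def W(M,p): return M[:3,:3]@np.array(p)+M[:3,3]
def save(n,im): cv2.imwrite("pics/"+n,im[:,:,::-1])
def K(cam):
    c=calibration(cam); return c["fx"],c["fy"],c["cx"],c["cy"]
def pix2plane(cam,M,u,v,z):
    fx,fy,cx,cy=K(cam); d=M[:3,:3]@np.array([(u-cx)/fx,(v-cy)/fy,1]); o=M[:3,3]
    return o+d*(z-o[2])/d[2]
def proj(cam,M,p):
    fx,fy,cx,cy=K(cam); q=M[:3,:3].T@(np.array(p)-M[:3,3]); return fx*q[0]/q[2]+cx, fy*q[1]/q[2]+cy
E
python3 - <<'E'
from h import *
np.set_printoptions(precision=4,suppress=True)
o=ctrl.get_obs(); print(o["t"],o["tool_pos"],o["tool_rot"])
ims=[]
for c in ("top","side","wrist"):
    M=T(c); im=get_image(c); save(c+"0.png",im); ims.append(im)
    print(c,M[:3,3],K(c))
    for t in ("cell","bay","rests","hood_edge","catch_nose","dock","slim_cell","button_end","flat_end"):
        print(c,t,[(round(r["conf"],2),W(M,r["at"]).round(4)) for r in mark_of(c,t)[:3]])
E
```

```text
0.0 [ 0.1611 -0.6033  0.2301] [ 2.0832  0.2753 -2.0832]
top [ 0.339  -0.0019  1.3863] (369.61513818036, 369.61513818036, 319.6533900887732, 198.95619814980583)
top cell [(0.59, array([0.4371, 0.3096, 0.0158])), (0.45, array([0.7268, 0.2244, 0.0104])), (0.43, array([0.5807, 0.2686, 0.0264]))]
top bay [(0.76, array([ 0.5966, -0.2101, -0.0038]))]
top rests [(0.7, array([ 0.5997, -0.2096,  0.026 ])), (0.5, array([0.5467, 0.2754, 0.0291]))]
top hood_edge [(0.68, array([ 0.5687, -0.1978,  0.0486]))]
top catch_nose [(0.93, array([ 0.6248, -0.2204,  0.0422])), (0.34, array([ 0.6003, -0.2087,  0.0237]))]
top dock [(0.91, array([ 0.573 ,  0.2352, -0.0031])), (0.48, array([ 0.6218, -0.2194,  0.0451]))]
top slim_cell [(0.65, array([0.5693, 0.1998, 0.0187]))]
top button_end [(0.7, array([ 0.6   , -0.2143, -0.004 ])), (0.65, array([0.7422, 0.2538, 0.014 ])), (0.56, array([0.4405, 0.3445, 0.0145]))]
top flat_end [(0.68, array([0.4309, 0.2755, 0.0162])), (0.59, array([0.6174, 0.2658, 0.0302])), (0.48, array([0.7223, 0.1988, 0.0097]))]
side [-0.0415  0.5811  0.8739] (386.82829694073143, 386.828296940
[... 574 characters left out ...]
0.2352, -0.0014])), (0.49, array([0.5542, 0.4276, 0.003 ]))]
side slim_cell [(0.65, array([0.572 , 0.2028, 0.0199])), (0.23, array([ 0.6247, -0.2228,  0.0418]))]
side button_end [(0.8, array([0.4398, 0.3453, 0.0146])), (0.74, array([0.7415, 0.25  , 0.0127])), (0.47, array([0.5441, 0.2735, 0.0301]))]
side flat_end [(0.74, array([0.4356, 0.2762, 0.0163])), (0.71, array([0.7189, 0.1888, 0.0175])), (0.55, array([0.6106, 0.268 , 0.0293]))]
wrist [ 0.2285 -0.5863  0.3738] (296.1798245878583, 296.1798245878583, 319.3835899756921, 198.64865058980934)
wrist cell []
wrist bay []
wrist rests []
wrist hood_edge []
wrist catch_nose []
wrist dock []
wrist slim_cell []
wrist button_end []
wrist flat_end []
```

View pics/top0.png

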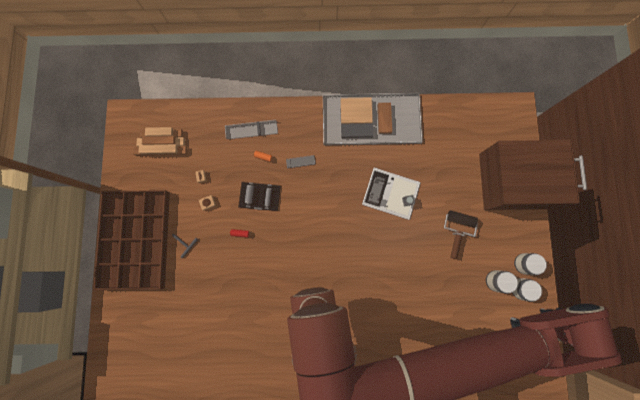

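View pics/side0.png

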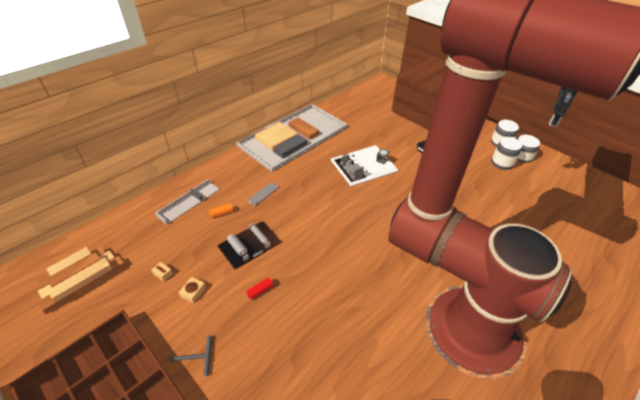

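```bash
cat >> h.py <<'E'
def pose():
    o=ctrl.get_obs(); return np.array(o["tool_pos"]),R.from_rotvec(o["tool_rot"])
def Rt(yaw,tilt=0):
    # tool x down, z along -(cell x) or + chosen by sign s; tilt lifts +x(cell) end
    c=np.array([np.cos(yaw),np.sin(yaw),0]); up=np.array([0,0,1.])
    cx=c*np.cos(tilt)+up*np.sin(tilt); dn=c*np.sin(tilt)-up*np.cos(tilt)
    return [R.from_matrix(np.stack([dn,np.cross(s*cx,dn),s*cx],1)) for s in (1,-1)]
def go(p,Rg):
    q,Rc=pose(); d=Rc.inv().apply(np.array(p)-q); r=(Rc.inv()*Rg).as_rotvec(degrees=True)
    print("shift mm",(d*1e3).round(1),"turn",r.round(2),"rows",max(np.linalg.norm(d)/.0417,np.linalg.norm(r)/7.16).round(2))
E
python3 - <<'E'
from h import *
p,Rc=pose(); print(ctrl.get_obs()["t"],p); print(Rc.as_matrix().round(3)); print(np.array(calibration("wrist")["hand_eye"]).round(3))
for r in Rt(-.427): go([.56,-.19,.25],r)
E
```

```text
1.5 [ 0.16115969 -0.60385608  0.23129007]
[[ 0.     0.258 -0.966]
 [ 0.    -0.966 -0.258]
 [-1.    -0.    -0.   ]]
[[ 0.001 -0.268  0.963 -0.143]
 [ 1.    -0.001 -0.001  0.   ]
 [ 0.001  0.963  0.268 -0.07 ]
 [ 0.     0.     0.     1.   ]]
shift mm [ -18.7 -297.  -492.1] turn [-140.59   -0.     -0.  ] rows 19.64
shift mm [ -18.7 -297.  -492.1] turn [39.41 -0.    0.  ] rows 13.79
```

Emit:
{"api": "arm_command", "payload": {"plan": [[[0.006,-0.021,-0.035,0,0,0,0.05],[0.006,-0.021,-0.035,0,0,0,0.05],[0.006,-0.021,-0.035,0,0,0,0.05],[0.006,-0.021,-0.035,0,0,0,0.05],[0.006,-0.021,-0.035,0,0,0,0.05],[0.006,-0.021,-0.035,0,0,0,0.05],[0.006,-0.021,-0.035,0,0,0,0.05],[0.006,-0.021,-0.035,0,0,0,0.05],[0.006,-0.021,-0.035,0,0,0,0.05],[0.006,-0.021,-0.035,0,0,0,0.05],[0.006,-0.021,-0.035,0,0,0,0.05],[0.006,-0.021,-0.035,0,0,0,0.05],[0.006,-0.021,-0.035,0,0,0,0.05],[0.006,-0.021,-0.035,0,0,0,0.05],[0,0,0,6.6,0,0,0.05],[0,0,0,6.6,0,0,0.05],[0,0,0,6.6,0,0,0.05],[0,0,0,6.6,0,0,0.05],[0,0,0,6.6,0,0,0.05],[0,0,0,6.6,0,0,0.05]]]}}

```text
t: 3.17
tool_pos: [0.5685, -0.1854, 0.1457]
tool_rot: [-1.973, 0.47, 1.961]
contact_force: [-0.2, 0.2, -0.8]
opening: 0.0501
```

```bash
cat > look.py <<'E'
import sys
from h import *
M=T("wrist"); im=get_image("wrist"); save(sys.argv[1]+".png",im); np.save(sys.argv[1]+".npy",M)
o=ctrl.get_obs(); print("t",o["t"],o["tool_pos"],o["contact_force"],o["opening"])
for t in sys.argv[2:]:
    print(t,[(round(r["conf"],2),W(M,r["at"]).round(4)) for r in mark_of("wrist",t)[:3]])
E
python3 look.py w1 bay rests hood_edge catch_nose; python3 -c "
from h import *
go([.575,.271,.16],Rt(-.11)[1])"
```

```text
t 3.2167 [ 0.56848956 -0.18549627  0.14571709] [0.19301569 0.94843402 0.0379374 ] 0.05012456893428348
bay [(0.72, array([ 0.5955, -0.2098,  0.0012]))]
rests [(0.58, array([ 0.6066, -0.2068,  0.0286]))]
hood_edge [(0.96, array([ 0.5678, -0.1979,  0.0534]))]
catch_nose [(0.67, array([ 0.6251, -0.2209,  0.0432]))]
shift mm [ -18.2 -413.3  194.3] turn [-19.72  -0.38  -0.41] rows 10.96
```

View pics/w1.png

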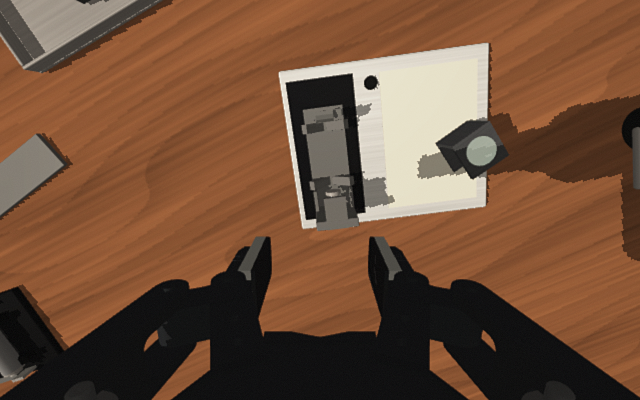

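```bash
python3 - <<'E'
from h import *
from scipy.optimize import least_squares
im=cv2.imread("pics/w1.png"); M=np.load("w1.npy")
cv2.imwrite("pics/w1c.png",cv2.resize(im[65:240,270:390],None,fx=4.5,fy=4.5,interpolation=cv2.INTER_CUBIC)[:600 if 0 else None][:, :][:788])
px=np.array([(280,72),(489,43),(486,206),(302,229)]); pb=np.array([(75,35),(75,-150),(-75,-150),(-75,35)])/1e3
w=np.array([pix2plane("wrist",M,u,v,.008)[:2] for u,v in px])
def f(a):
    c,s=np.cos(a[2]),np.sin(a[2]); return (pb@np.array([[c,s],[-s,c]])+a[:2]-w).ravel()
r=least_squares(f,[.6,-.21,-.43]); print(r.x,(r.fun*1e3).round(1))
E
python3 - <<'E'
import cv2
im=cv2.imread("pics/w1c.png"); print(im.shape)
h=im.shape[0]; cv2.imwrite("pics/w1c.png",cv2.resize(im,None,fx=590/h,fy=590/h))
E
```

```text
[ 0.5998461  -0.20956481 -0.33630908] [ 1.7  1.2  0.5 -1.2 -1.5 -0.2 -0.6  0.2]
(788, 540, 3)
```

View pics/w1c.png

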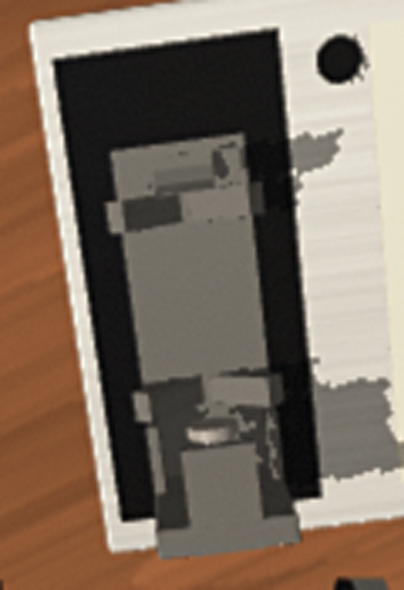

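Emit:
{"api": "arm_command", "payload": {"plan": [[[-0.001,-0.0375,0.0177,-1.8,0,0,0.05],[-0.001,-0.037,0.019,-1.8,0,0,0.05],[-0.001,-0.0365,0.02,-1.8,0,0,0.05],[-0.001,-0.036,0.021,-1.8,0,0,0.05],[-0.001,-0.0355,0.022,-1.8,0,0,0.05],[-0.001,-0.035,0.0225,-1.8,0,0,0.05],[-0.001,-0.034,0.0235,-1.8,0,0,0.05],[-0.001,-0.033,0.0245,-1.8,0,0,0.05],[-0.001,-0.032,0.0255,-1.8,0,0,0.05],[-0.001,-0.031,0.0265,-1.8,0,0,0.05],[-0.001,-0.0305,0.0275,-1.7,0,0,0.05],[-0.001,0,0,0,0,0,0.05]]]}}

```text
t: 4.42
tool_pos: [0.437, 0.2462, 0.155]
tool_rot: [-2.199, 0.094, 2.171]
contact_force: [0.2, -0.1, -0.2]
opening: 0.0501
```

```bash
python3 look.py w2 cell dock button_end flat_end slim_cell; python3 - <<'E'
from h import *
print(R.from_rotvec(ctrl.get_obs()["tool_rot"]).as_matrix().round(4))
for t in("cell","slim_cell"):
  for r in cut_out("wrist",t)[:3]:
    m=r["mask"].astype(np.uint8); c=cv2.minAreaRect(cv2.findNonZero(m)); print(t,round(r["conf"],2),c,cv2.boxPoints(c).round(1).tolist())
go([.575,.271,.16],Rt(-.11)[1])
E
```

```text
t 4.4667 [0.43874393 0.24436986 0.15547921] [ 0.51294839 -0.24890717  0.3016928 ] 0.049888166564544256
cell [(0.85, array([0.5816, 0.2722, 0.0239])), (0.66, array([0.4392, 0.3059, 0.0144]))]
dock [(0.86, array([ 0.5783,  0.234 , -0.0013]))]
button_end [(0.71, array([0.4374, 0.3415, 0.0158])), (0.66, array([0.5469, 0.2775, 0.0226]))]
flat_end [(0.96, array([0.4344, 0.2736, 0.0101]))]
slim_cell [(0.71, array([0.5767, 0.2033, 0.0177]))]
[[ 0.0144 -0.0895 -0.9959]
 [-0.0104 -0.9959  0.0893]
 [-0.9998  0.0091 -0.0153]]
cell 0.64 ((257.0, 194.0), (28.0, 70.0), 90.0) [[222.0, 180.0], [292.0, 180.0], [292.0, 208.0], [222.0, 208.0]]
cell 0.62 ((274.5, 36.5), (73.0, 33.0), 90.0) [[258.0, 0.0], [291.0, 0.0], [291.0, 73.0], [258.0, 73.0]]
slim_cell 0.97 ((358.78546142578125, 39.29035186767578), (21.779817581176758, 80.13410949707031), 3.7313973903656006) [[345.29998779296875, 78.5999984741211], [350.5, -1.399999976158142], [372.29998779296875, 0.0], [367.0, 80.0]]
shift mm [  -3.4  -42.3 -130.4] turn [ 1.15 -0.86 -0.51] rows 3.29
```

View pics/w2.png

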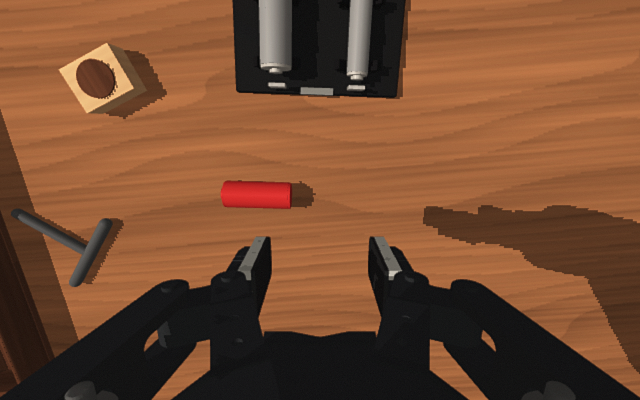

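Emit:
{"api": "arm_command", "payload": {"plan": [[[0,-0.009,-0.036,0.4,-0.3,-0.2,0.05],[0,-0.009,-0.036,0.4,-0.3,-0.2,0.05],[0,-0.009,-0.036,0.4,-0.3,-0.2,0.05],[0,-0.009,-0.005,0,0,0,0.05],[0,0,0,0,0,0,0.05]]]}}

```text
t: 5.23
tool_pos: [0.5605, 0.2596, 0.1503]
tool_rot: [-2.151, 0.13, 2.169]
contact_force: [-0.0, 0.6, -0.0]
opening: 0.0498
```

```bash
python3 look.py w3 cell dock button_end flat_end slim_cell; python3 - <<'E'
from h import *
im=cv2.imread("pics/w3.png"); 
for t in("cell","slim_cell"):
  for r in cut_out("wrist",t)[:2]:
    m=r["mask"].astype(np.uint8); c=cv2.minAreaRect(cv2.findNonZero(m)); print(t,round(r["conf"],2),cv2.boxPoints(c).round(1).tolist())
go([.578,.271,.16],Rt(-.11)[1])
E
```

```text
t 5.2833 [0.56002751 0.25886504 0.15027152] [ 0.29303996 -0.22172096 -0.35260633] 0.0497618898195921
cell [(0.73, array([0.5798, 0.2721, 0.0264])), (0.68, array([0.4433, 0.3067, 0.0131]))]
dock [(0.59, array([ 0.5745,  0.2329, -0.0033]))]
button_end [(0.98, array([0.5463, 0.2757, 0.0242])), (0.96, array([0.4425, 0.3423, 0.0181])), (0.68, array([0.6152, 0.2674, 0.0259]))]
flat_end [(0.94, array([0.6144, 0.2683, 0.0268])), (0.64, array([0.4359, 0.2769, 0.0098]))]
slim_cell [(0.83, array([0.5766, 0.203 , 0.0209]))]
cell 0.94 [[290.0, 134.0], [320.0, 134.0], [320.0, 210.0], [290.0, 210.0]]
cell 0.86 [[259.5, 289.79998779296875], [319.79998779296875, 288.70001220703125], [320.29998779296875, 314.0], [260.0, 315.1000061035156]]
slim_cell 0.74 [[368.29998779296875, 209.5], [372.29998779296875, 134.10000610351562], [393.6000061035156, 135.1999969482422], [389.6000061035156, 210.6999969482422]]
shift mm [ -8.8 -13.4 -18.6] turn [-0.42  0.41 -0.06] rows 0.59
```

View pics/w3.png

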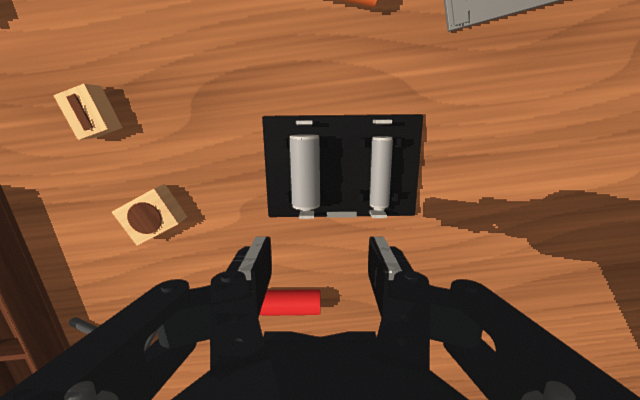

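```bash
python3 - <<'E'
from h import *
from scipy.optimize import least_squares
M=np.load("w3.npy")
px=np.array([(263,117),(424,114),(416,216),(268,216)]); pb=np.array([(50,75),(50,-75),(-50,-75),(-50,75)])/1e3
w=np.array([pix2plane("wrist",M,u,v,.008)[:2] for u,v in px])
def f(a):
    c,s=np.cos(a[2]),np.sin(a[2]); return (pb@np.array([[c,s],[-s,c]])+a[:2]-w).ravel()
r=least_squares(f,[.57,.23,-.1]); print(r.x,(r.fun*1e3).round(1))
c,s=np.cos(r.x[2]),np.sin(r.x[2]); print("rest",r.x[:2]+[-s*.035,c*.035])
for v in (145,172,200): print(pix2plane("wrist",M,305,v,.0264))
g=r.x
go([.5795,.2715,.07],Rt(-.11)[1])
E
```

```text
[ 0.57755195  0.2350274  -0.11167506] [ 1.6  0.5  0.1 -0.6 -0.2  0.2 -1.5 -0. ]
rest [0.58145246 0.26980938]
[0.60567516 0.26724892 0.0264    ]
[0.58157863 0.27049017 0.0264    ]
[0.55525235 0.27403135 0.0264    ]
shift mm [ 81.2 -14.1 -20.7] turn [-0.42  0.41 -0.06] rows 2.04
```

Emit:
{"api": "arm_command", "payload": {"plan": [[[0.033,-0.0045,-0.007,-0.14,0.14,0,0.05],[0.033,-0.0045,-0.007,-0.14,0.14,0,0.05],[0.033,-0.0045,-0.007,-0.14,0.14,0,0.05],[0,0,0,0,0,0,0.05]]]}}

```text
t: 5.97
tool_pos: [0.5822, 0.2727, 0.0556]
tool_rot: [-2.177, 0.114, 2.152]
contact_force: [-1.0, -0.2, -1.8]
opening: 0.0499
```

```bash
python3 look.py w4 cell button_end flat_end; python3 -c "
from h import *
go([.5805,.2710,.012],Rt(-.11)[1])"
```

```text
t 6.0167 [0.58352923 0.27319452 0.05916136] [-1.03104489  0.25992476 -0.42746764] 0.04982063896873181
cell [(0.87, array([0.582 , 0.2701, 0.027 ]))]
button_end [(0.79, array([0.5475, 0.2742, 0.0265])), (0.74, array([0.5817, 0.2698, 0.0267]))]
flat_end [(0.86, array([0.6122, 0.267 , 0.0278]))]
shift mm [53.3  4.6  7.9] turn [ 0.1  -1.4   0.56] rows 1.3
```

Emit:
{"api": "arm_command", "payload": {"plan": [[[0.016,0.0015,0.002,0,-0.5,0.2,0.05],[0.015,0.0015,0.002,0,-0.3,0.1,0.05],[0,0,0,0,0,0,0.05],[0,0,0,0,0,0,0.05]]]}}

```text
t: 6.5
tool_pos: [0.5874, 0.273, 0.0401]
tool_rot: [-2.185, 0.108, 2.139]
contact_force: [-0.6, 0.3, 0.5]
opening: 0.0502
```

```bash
python3 -c "
from h import *
print(ctrl.get_obs()['contact_force'],pose()[0])
go([.581,.2705,.012],Rt(-.11)[1])"
```

```text
[-0.56044817  0.26064515  0.48415978] [0.58744268 0.27301382 0.04006963]
shift mm [27.9  3.5  6.7] turn [ 0.1  -1.18  0.53] rows 0.69
```

Emit:
{"api": "arm_command", "payload": {"plan": [[[0.015,0.002,0.0045,0,-0.8,0.3,0.05],[0.011,0.0015,0.002,0,-0.4,0.2,0.05],[0,0,0,0,0,0,0.05]]]}}

```text
t: 6.75
tool_pos: [0.5808, 0.2702, 0.0126]
tool_rot: [-2.165, 0.117, 2.166]
contact_force: [-0.4, -0.2, -0.5]
opening: 0.05
```

```bash
python3 -c "
from h import *
print(ctrl.get_obs()['contact_force'],pose()[0])
go([.581,.2705,.012],Rt(-.11)[1])"
```

```text
[-0.42318187 -0.16986385 -0.4814249 ] [0.58084342 0.27017509 0.0126321 ]
shift mm [ 0.6 -0.3 -0.1] turn [0.09 0.05 0.02] rows 0.02
```

Emit:
{"api": "arm_command", "payload": {"plan": [[[0,0,0,0,0,0,0.015],[0,0,0,0,0,0,0.015],[0,0,0,0,0,0,0.015],[0,0,0,0,0,0,0.015],[0,0,0,0,0,0,0.015],[0,0,0,0,0,0,0.015]]], "squeeze": 40}}

```text
t: 7.25
tool_pos: [0.5802, 0.2703, 0.0114]
tool_rot: [-2.163, 0.117, 2.169]
contact_force: [-0.5, -0.3, -0.4]
opening: 0.0249
```

Emit:
{"api": "arm_command", "payload": {"plan": [[[-0.01,0,0,0,0,0,0.015],[-0.03,0,0,0,0,0,0.015],[-0.035,0,0,0,0,0,0.015],[-0.035,0,0,0,0,0,0.015],[0,0,0,0,0,0,0.015]]]}}

```text
t: 7.67
tool_pos: [0.5781, 0.2688, 0.1243]
tool_rot: [-2.157, 0.122, 2.178]
contact_force: [0.7, 0.8, 1.1]
opening: 0.0247
```

```bash
python3 look.py w5 cell button_end flat_end; python3 - <<'E'
from h import *
p,Rc=pose(); M=T("wrist")
for t in ("button_end","flat_end","cell"):
  for r in mark_of("wrist",t)[:2]: print(t,round(r["conf"],2),(Rc.inv().apply(W(M,r["at"])-p)*1e3).round(1))
go([.56,-.19,.16],Rt(-.336)[1])
E
```

```text
t 7.7167 [0.57679671 0.26828245 0.12139224] [ 0.78510122  0.30207852 -0.96404071] 0.024756254722589053
cell [(0.73, array([0.4426, 0.3084, 0.0151])), (0.58, array([0.5811, 0.2692, 0.1395]))]
button_end [(0.65, array([0.5423, 0.2743, 0.1388]))]
flat_end [(0.91, array([0.6083, 0.2695, 0.1407]))]
button_end 0.65 [-14.2  -1.5  36.3]
flat_end 0.91 [-16.7  -3.9 -29.8]
cell 0.73 [110.4 -25.3 138. ]
cell 0.58 [-15.2  -0.7  -2.8]
shift mm [-43.  456.  -36.2] turn [13.04  1.39 -0.84] rows 11.02
```

View pics/w5.png

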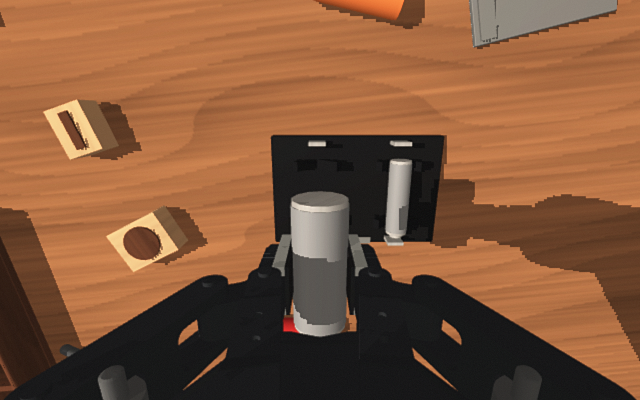

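Emit:
{"api": "arm_command", "payload": {"plan": [[[-0.004,0.038,-0.003,0,0.1,0,0.015],[-0.004,0.038,-0.003,0,0.1,0,0.015],[-0.004,0.038,-0.003,0,0.1,0,0.015],[-0.004,0.038,-0.003,0,0.1,0,0.015],[-0.004,0.038,-0.003,0,0.1,0,0.015],[-0.004,0.038,-0.003,0,0.1,0,0.015],[-0.004,0.038,-0.003,0,0.1,0,0.015],[-0.004,0.038,-0.003,0,0.1,0,0.015],[-0.004,0.038,-0.003,0,0.1,0,0.015],[-0.004,0.038,-0.003,0,0.1,0,0.015],[-0.004,0.038,-0.003,0,0.1,0,0.015],[-0.004,0.038,-0.003,0,0.1,0,0.015],[0,0,0,6.5,0,0,0.015],[0,0,0,6.5,0,0,0.015],[0,0,0,0,0,0,0.015],[0,0,0,0,0,0,0.015]]]}}

```text
t: 9.35
tool_pos: [0.5487, -0.2105, 0.1455]
tool_rot: [-2.005, 0.363, 2.08]
contact_force: [-0.8, -0.4, -0.9]
opening: 0.025
```

```bash
python3 look.py w6 hood_edge catch_nose bay button_end flat_end; python3 -c "
from h import *
print(pose()[0],R.from_rotvec(ctrl.get_obs()['tool_rot']).as_matrix().round(3))
im=cv2.imread('pics/w6.png')
g=cv2.cvtColor(im,cv2.COLOR_BGR2HSV)
m=((g[:,:,2]>150)&(g[:,:,1]<70)).astype(np.uint8)
"
```

```text
t 9.4 [ 0.54866558 -0.21019221  0.14530114] [ 0.37763102  0.18838342 -2.17377203] 0.02476298115335991
hood_edge [(0.72, array([ 0.5714, -0.1989,  0.0528]))]
catch_nose [(0.58, array([ 0.6263, -0.2202,  0.0417]))]
bay [(0.96, array([ 0.5979, -0.2105, -0.0006])), (0.5, array([ 0.5518, -0.2084,  0.1608]))]
button_end [(0.74, array([ 0.5169, -0.1975,  0.161 ]))]
flat_end [(0.73, array([ 0.5803, -0.2209,  0.1568]))]
[ 0.54948056 -0.20979799  0.14660942] [[-0.036 -0.332 -0.943]
 [-0.008 -0.943  0.333]
 [-0.999  0.019  0.032]]
```

View pics/w6.png

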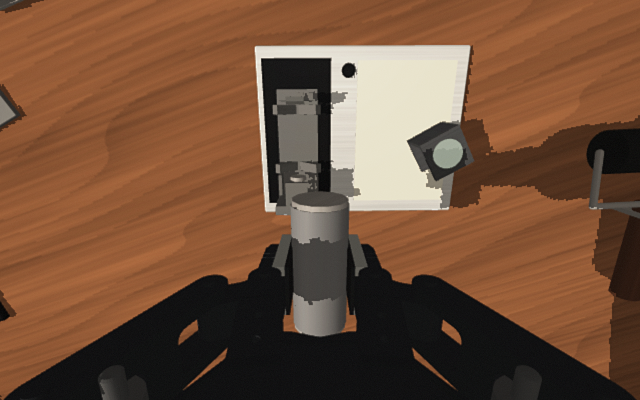

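```bash
python3 - <<'E'
from h import *
from scipy.optimize import least_squares
M=np.load("w6.npy"); im=cv2.imread("pics/w6.png")
px=np.array([(255,45.5),(471,44.5),(449,209.5),(266.5,211)],float); pb=np.array([(75,35),(75,-150),(-75,-150),(-75,35)])/1e3
g=cv2.cvtColor(im,cv2.COLOR_BGR2GRAY)
def bw(a,p):
    c,s=np.cos(a[2]),np.sin(a[2]); return np.array([a[0]+c*p[0]-s*p[1],a[1]+s*p[0]+c*p[1],p[2]])
w=[pix2plane("wrist",M,u,v,.008)[:2] for u,v in px]
r=least_squares(lambda a:np.concatenate([bw(a,[*p,0])[:2]-q for p,q in zip(pb,w)]),[.6,-.21,-.34]); print(r.x,(r.fun*1e3).round(1))
# free 6-dof camera correction: fit bay pose allowing small camera tilt/height error
def cam(b): 
    N=M.copy(); N[:3,:3]=M[:3,:3]@R.from_rotvec([b[3],b[4],0]).as_matrix(); N[2,3]+=b[5]; return N
def f2(b): return np.concatenate([np.concatenate([np.array(proj("wrist",cam(b),bw(b,[*p,.008])))-q for p,q in zip(pb,px)]),b[3:5]/.01,[b[5]/.002]])
r2=least_squares(f2,[*r.x,0,0,0],x_scale=[.01,.01,.01,.01,.01,.01]); b=r2.x; print(b,r2.fun.round(2))
x0,y0,k=250,40,5
c=cv2.resize(im[y0:y0+105,x0:x0+100],None,fx=k,fy=k,interpolation=cv2.INTER_CUBIC)
N=cam(b)
def P(p): u,v=proj("wrist",N,bw(b,p)); return int((u-x0+.5)*k),int((v-y0+.5)*k)
for xx in (-.0215,.0215): # nominal inner rib edges, red;
  for yy in (-1,1): cv2.line(c,P([xx,yy*.014,.022]),P([xx,yy*.019,.026]),(0,0,255),1)
cv2.line(c,P([.0295,-.007,.0404]),P([.0295,.007,.0404]),(0,255,0),1)
cv2.line(c,P([-.0305,-.009,.0549]),P([-.0305,.009,.0549]),(0,255,0),1)
cv2.line(c,P([0,-.02,.008]),P([0,.02,.008]),(255,0,0),1)
cv2.imwrite("pics/w6c.png",c)
E
```

```text
[ 0.60011059 -0.2099318  -0.33289111] [ 1.   0.4  0.3 -1.2 -0.7 -0.9 -0.6  1.7]
[ 0.59901632 -0.21024671 -0.33223873 -0.00212276  0.0011458   0.00214431] [-0.   -0.15  0.33  0.03  0.25 -0.28 -0.62  0.58 -0.21  0.11  1.07]
```

View pics/w6c.png

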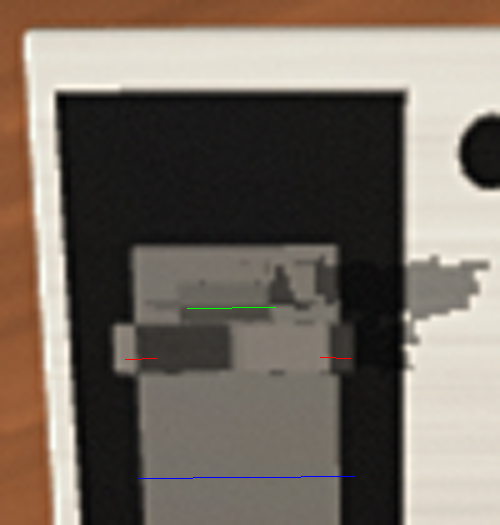

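```bash
cat >> h.py <<'E'
B=np.array([.5995,-.2100]); YAW=-.3325
def target(xb,zb,tilt,yb=0,c=(-.0147,0,-.001)):
    "TCP pose with button tip at bay (xb,yb,zb) m, tilt deg"
    t=np.radians(tilt); Rg=Rt(YAW,t)[1]; cx=-Rg.as_matrix()[:,2]
    cy,s=np.cos(YAW),np.sin(YAW)
    tip=np.array([B[0]+cy*xb-s*yb,B[1]+s*xb+cy*yb,zb])
    return tip+cx*.0355-Rg.apply(c),Rg
def tip(c=(-.0147,0,-.001)):
    p,Rc=pose(); m=Rc.as_matrix(); d=p+m@np.array(c)+m[:,2]*.0355
    cy,s=np.cos(YAW),np.sin(YAW); e=d[:2]-B; cx=-m[:,2]
    print("tip bay mm",(1e3*np.array([cy*e[0]+s*e[1],-s*e[0]+cy*e[1],d[2]])).round(1),"tilt",np.degrees(np.arcsin(cx[2])).round(2),"yawerr",np.degrees(np.arctan2(cx[1],cx[0])-YAW).round(2))
    o=ctrl.get_obs(); f=np.array(o["contact_force"]); print("t",round(o["t"],2),"F bay",[round(cy*f[0]+s*f[1],1),round(-s*f[0]+cy*f[1],1),round(f[2],1)],"open",round(o["opening"],4))
E
python3 -c "
from h import *
tip(); go(*target(.0,.049,32)); go(*target(.0,.1,32))"
```

```text
tip bay mm [-81.4 -15.6 162.4] tilt -1.82 yawerr -0.39
t 9.65 F bay [np.float64(0.5), np.float64(-0.7), np.float64(-0.3)] open 0.0251
shift mm [ 88.7 -18.4 -87.2] turn [-0.05 33.82 -1.17] rows 4.73
shift mm [ 37.8 -17.4 -85.5] turn [-0.05 33.82 -1.17] rows 4.73
```

Emit:
{"api": "arm_command", "payload": {"plan": [[[0,-0.003,0,0,6.8,-0.3,0.015],[0,-0.003,0,0,6.8,-0.3,0.015],[0,-0.003,0,0,6.8,-0.3,0.015],[0,-0.003,0,0,6.8,-0.3,0.015],[0,-0.003,0,0,6.6,0,0.015],[0,0,0,0,0,0,0.015]]]}}

```text
t: 10.15
tool_pos: [0.5557, -0.1925, 0.1435]
tool_rot: [-2.599, 0.428, 1.407]
contact_force: [-1.4, 0.7, -2.8]
opening: 0.0246
```

```bash
python3 -c "
from h import *
tip(); go(*target(.005,.070,32)); go(*target(0.00,.046,32))"
```

```text
tip bay mm [-84.   2. 137.] tilt 33.15 yawerr 0.35
t 10.15 F bay [np.float64(-1.6), np.float64(0.2), np.float64(-2.8)] open 0.0246
shift mm [105.4   2.9 -37.6] turn [ 0.29 -1.15  0.21] rows 2.69
shift mm [122.8   2.8 -20.3] turn [ 0.29 -1.15  0.21] rows 2.99
```

Emit:
{"api": "arm_command", "payload": {"plan": [[[0.035,0.001,-0.0125,0,-0.4,0,0.015],[0.035,0.001,-0.0125,0,-0.4,0,0.015],[0.034,0.001,-0.0125,0,-0.3,0,0.015],[0,0,0,0,0,0,0.015],[0,0,0,0,0,0,0.015]]]}}

```text
t: 10.57
tool_pos: [0.6437, -0.2239, 0.078]
tool_rot: [-2.584, 0.42, 1.439]
contact_force: [-0.4, -0.3, 0.7]
opening: 0.0247
```

```bash
python3 look.py w7 button_end flat_end hood_edge catch_nose; python3 -c "
from h import *
tip(); go(*target(.003,.049,32)); go(*target(-.02,.0345,32))"
```

```text
t 10.6167 [ 0.6430164  -0.22368414  0.07784333] [-1.10238854  0.54362157 -0.55206136] 0.024613968015362614
button_end [(0.62, array([ 0.6087, -0.2114,  0.0711]))]
flat_end [(0.83, array([ 0.6641, -0.2273,  0.1088])), (0.65, array([ 0.6367, -0.2204,  0.0925]))]
hood_edge []
catch_nose []
tip bay mm [ 8.3  0.6 75.5] tilt 32.15 yawerr 0.72
t 10.82 F bay [np.float64(-0.0), np.float64(0.1), np.float64(-0.0)] open 0.0252
shift mm [19.7  0.9 18.7] turn [ 0.61 -0.15  0.19] rows 0.65
shift mm [19.7  0.6 45.9] turn [ 0.61 -0.15  0.19] rows 1.2
```

Emit:
{"api": "arm_command", "payload": {"plan": [[[0.019,0.001,0.008,0.6,0,0.2,0.015],[0,0,0.01,0,0,0,0.015],[0,0,0,0,0,0,0.015],[0,0,0,0,0,0,0.015]]]}}

```text
t: 11.15
tool_pos: [0.6382, -0.2236, 0.0636]
tool_rot: [-2.592, 0.436, 1.414]
contact_force: [0.6, -0.2, -1.0]
opening: 0.0244
```

```bash
python3 -c "
from h import *
tip(); go(*target(-.02,.0345,32)); go(*target(-.03,.028,32))"
```

```text
tip bay mm [ 4.1 -0.3 57.3] tilt 32.78 yawerr 0.09
t 11.15 F bay [np.float64(0.7), np.float64(0.0), np.float64(-1.0)] open 0.0244
shift mm [ 6.6 -0.3 32.8] turn [ 0.08 -0.78 -0.09] rows 0.8
shift mm [ 6.7 -0.3 44.7] turn [ 0.08 -0.78 -0.09] rows 1.08
```

Emit:
{"api": "arm_command", "payload": {"plan": [[[0.007,0,0.013,0,-0.5,0,0.015],[0.001,0,0.012,0,-0.2,0,0.015],[0,0,0.003,0,0,0,0.015],[0,0,0,0,0,0,0.015]]]}}

```text
t: 11.48
tool_pos: [0.6187, -0.2171, 0.0438]
tool_rot: [-2.586, 0.435, 1.425]
contact_force: [0.8, 0.2, -0.7]
opening: 0.0246
```

```bash
python3 look.py w8; python3 -c "
from h import *
tip(); go(*target(-.026,.0305,32)); go(*target(-.031,.0275,32))"
```

```text
t 11.5333 [ 0.61881702 -0.21709751  0.04387514] [ 0.13378115 -1.05160442 -1.14326507] 0.024825036120161414
tip bay mm [-16.4  -0.4  37.9] tilt 32.29 yawerr 0.14
t 11.53 F bay [np.float64(0.5), np.float64(-1.0), np.float64(-1.1)] open 0.0248
shift mm [ 1.3 -0.4 12.1] turn [ 0.12 -0.29 -0.12] rows 0.29
shift mm [ 1.2 -0.4 17.9] turn [ 0.12 -0.29 -0.12] rows 0.43
```

View pics/w8.png

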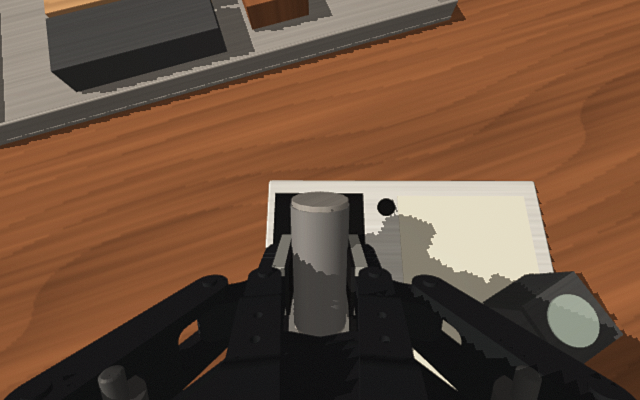

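```bash
python3 -c "
from h import *
M=np.array(calibration('wrist')['hand_eye'])
for z0 in (-.003,-.001,.001,.003):
  print(z0,[np.round(proj('wrist',M,[-.0147+a,b,z0-.0325]),1) for a,b in ((-.013,0),(.013,0),(0,.013),(0,-.013))])
g=cv2.cvtColor(cv2.imread('pics/w8.png'),cv2.COLOR_BGR2GRAY); print(g[184:222,320])
"
```

```text
-0.003 [array([320.8, 203.5]), array([320.6, 188.3]), array([350. , 195.1]), array([291.4, 195.2])]
-0.001 [array([320.8, 208.2]), array([320.6, 192.2]), array([349.9, 199.4]), array([291.5, 199.5])]
0.001 [array([320.8, 212.9]), array([320.6, 196.2]), array([349.8, 203.7]), array([291.6, 203.8])]
0.003 [array([320.8, 217.6]), array([320.6, 200.1]), array([349.6, 208. ]), array([291.7, 208.1])]
[214 215 214 212 212 218 219 154 101  95  99 101 103 103 104 105 106 105
 103 102 103 104 114 146 146 143 144 143 119 112 114 112 115 114 114 114
 114 112]
```

Emit:
{"api": "arm_command", "payload": {"plan": [[[0.001,0,0.006,0,-0.2,0,0.015],[0,0,0.004,0,0,0,0.015],[0,0,0,0,0,0,0.015]]]}}

```text
t: 11.78
tool_pos: [0.6111, -0.2146, 0.0378]
tool_rot: [-2.584, 0.435, 1.429]
contact_force: [-0.2, -0.2, -0.6]
opening: 0.0246
```

```bash
python3 -c "
from h import *
tip(); go(*target(-.031,.0275,32))"
```

```text
tip bay mm [-24.6  -0.6  31.9] tilt 32.14 yawerr 0.15
t 11.78 F bay [np.float64(-0.1), np.float64(-0.3), np.float64(-0.6)] open 0.0246
shift mm [ 0.4 -0.5  7.8] turn [ 0.12 -0.14 -0.13] rows 0.19
```

Emit:
{"api": "arm_command", "payload": {"plan": [[[0,0,0.003,0,0,0,0.015],[0,0,0.002,0,0,0,0.015],[0,0,0,0,0,0,0.015]]]}}

```text
t: 12.03
tool_pos: [0.6069, -0.2132, 0.035]
tool_rot: [-2.584, 0.435, 1.428]
contact_force: [-1.0, -0.6, -0.9]
opening: 0.0248
```

```bash
python3 -c "
from h import *
tip(); go(*target(-.033,.0275,32))"
```

```text
tip bay mm [-29.   -0.6  29.1] tilt 32.17 yawerr 0.15
t 12.03 F bay [np.float64(-0.7), np.float64(-0.9), np.float64(-0.9)] open 0.0248
shift mm [-0.7 -0.6  4.3] turn [ 0.13 -0.17 -0.13] rows 0.11
```

Emit:
{"api": "arm_command", "payload": {"plan": [[[0,0,0.002,0,0,0,0.015],[0,0,0.001,0,0,0,0.015],[0,0,0,0,0,0,0.015]]]}}

```text
t: 12.28
tool_pos: [0.6045, -0.2124, 0.0336]
tool_rot: [-2.585, 0.435, 1.428]
contact_force: [-0.2, -0.7, -1.2]
opening: 0.0244
```

```bash
python3 -c "
from h import *
tip(); go(*target(-.033,.0275,32))"
```

```text
tip bay mm [-31.5  -0.7  27.6] tilt 32.2 yawerr 0.15
t 12.28 F bay [np.float64(0.0), np.float64(-0.8), np.float64(-1.2)] open 0.0244
shift mm [-0.6 -0.6  1.4] turn [ 0.13 -0.2  -0.14] rows 0.04
```

Emit:
{"api": "arm_command", "payload": {"plan": [[[-0.001,0,0.002,0,0,0,0.015],[-0.0005,0,0.001,0,0,0,0.015],[0,0,0,0,0,0,0.015]]]}}

```text
t: 12.53
tool_pos: [0.6024, -0.2119, 0.0344]
tool_rot: [-2.587, 0.437, 1.423]
contact_force: [1.8, -0.4, -1.6]
opening: 0.025
```

```bash
python3 -c "
from h import *
tip()"
```

```text
tip bay mm [-33.7  -0.8  28.3] tilt 32.4 yawerr 0.13
t 12.53 F bay [np.float64(1.9), np.float64(0.2), np.float64(-1.6)] open 0.025
```

Emit:
{"api": "arm_command", "payload": {"plan": [[[-0.001,0,0.002,0,0,0,0.015],[0,0,0,0,0,0,0.015]]]}}

```text
t: 12.7
tool_pos: [0.6016, -0.2118, 0.0358]
tool_rot: [-2.591, 0.438, 1.418]
contact_force: [1.6, -0.9, 0.2]
opening: 0.0246
```

```bash
python3 -c "
from h import *
tip()"
```

```text
tip bay mm [-34.4  -1.1  29.6] tilt 32.64 yawerr 0.13
t 12.7 F bay [np.float64(1.8), np.float64(-0.4), np.float64(0.2)] open 0.0246
```

```bash
cat >> h.py <<'E'
def avg(n=8):
    F=[]; P=[]
    for i in range(n):
        get_image("side"); o=ctrl.get_obs(); F.append(o["contact_force"])
    f=np.mean(F,0); cy,s=np.cos(YAW),np.sin(YAW); tip()
    print("Favg bay",np.round([cy*f[0]+s*f[1],-s*f[0]+cy*f[1],f[2]],2))
E
python3 -c "
from h import *
avg()"
```

```text
tip bay mm [-34.4  -1.1  29.5] tilt 32.61 yawerr 0.13
t 13.1 F bay [np.float64(2.0), np.float64(0.3), np.float64(1.6)] open 0.025
Favg bay [2.04 0.34 0.58]
```

Emit:
{"api": "arm_command", "payload": {"plan": [[[0.0,0.0005,0.003,0,-0.3,0,0.015],[0.0,0,0.001,0,-0.2,0,0.015],[0,0,0,0,0,0,0.015]]]}}

```text
t: 13.35
tool_pos: [0.5999, -0.2119, 0.0356]
tool_rot: [-2.586, 0.438, 1.424]
contact_force: [3.9, -1.1, 0.2]
opening: 0.0246
```

```bash
python3 -c "
from h import *
avg()"
```

```text
tip bay mm [-36.2  -1.6  29.3] tilt 32.32 yawerr 0.09
t 13.75 F bay [np.float64(3.5), np.float64(0.3), np.float64(2.0)] open 0.0248
Favg bay [3.5  0.59 1.31]
```

```bash
python3 -c "
from h import *
go(*target(-.0385,.027,28)); go(*target(-.041,.0265,25)); go(*target(-.0425,.0265,22)); go(*target(-.0435,.0265,0))"
```

```text
shift mm [ 3.3 -1.6  4.4] turn [ 0.07 -4.32 -0.21] rows 0.6
shift mm [ 4.1 -1.6  7.7] turn [ 0.06 -7.32 -0.21] rows 1.02
shift mm [ 4.9 -1.7 10. ] turn [  0.05 -10.32  -0.21] rows 1.44
shift mm [14.6 -1.7 20.9] turn [ 1.000e-02 -3.232e+01 -2.200e-01] rows 4.51
```

Emit:
{"api": "arm_command", "payload": {"plan": [[[0.0015,-0.0007,0.0018,0,-2,0,0.015],[0.0015,-0.0007,0.002,0,-2,0,0.015],[0,0,0,0,0,0,0.015]]], "squeeze": 28}}

```text
t: 14.0
tool_pos: [0.5999, -0.2116, 0.0327]
tool_rot: [-2.53, 0.431, 1.508]
contact_force: [4.1, -0.6, 0.2]
opening: 0.0251
```

```bash
python3 -c "
from h import *
avg(5); go(*target(-.041,.0265,25))"
```

```text
tip bay mm [-37.3  -1.3  28.7] tilt 28.5 yawerr 0.11
t 14.25 F bay [np.float64(4.6), np.float64(-1.3), np.float64(3.1)] open 0.0247
Favg bay [ 4.1  -0.64  2.23]
shift mm [ 2.2 -1.3  5.3] turn [ 0.09 -3.5  -0.35] rows 0.49
```

Emit:
{"api": "arm_command", "payload": {"plan": [[[0.002,-0.001,0.003,0,-2,0,0.015],[0.002,-0.001,0.003,0,-2,0,0.015],[0,0,0,0,0,0,0.015]]]}}

```text
t: 14.5
tool_pos: [0.5969, -0.2092, 0.0266]
tool_rot: [-2.471, 0.423, 1.588]
contact_force: [5.4, -2.2, -0.7]
opening: 0.0247
```

```bash
python3 -c "
from h import *
avg(4); go(*target(-.0425,.0265,23))"
```

```text
tip bay mm [-40.6   0.   25.4] tilt 24.65 yawerr 0.07
t 14.7 F bay [np.float64(6.5), np.float64(0.4), np.float64(-0.1)] open 0.0245
Favg bay [ 6.47 -0.25  0.02]
shift mm [-0.8 -0.   1.7] turn [ 0.06 -1.65 -0.44] rows 0.24
```

Emit:
{"api": "arm_command", "payload": {"plan": [[[-0.001,0,0.0015,0,-1,-0.2,0.015],[0,0,0.0008,0,-1,0,0.015],[0,0,0,0,0,0,0.015]]]}}

```text
t: 14.95
tool_pos: [0.5943, -0.2083, 0.0255]
tool_rot: [-2.441, 0.415, 1.623]
contact_force: [6.9, -2.7, -1.5]
opening: 0.0249
```

```bash
python3 -c "
from h import *
avg(4); go(*target(-.0425,.0265,18))"
```

```text
tip bay mm [-43.1   0.   25.6] tilt 22.81 yawerr 0.01
t 15.15 F bay [np.float64(7.7), np.float64(0.9), np.float64(-1.8)] open 0.0245
Favg bay [ 8.1   0.51 -1.55]
shift mm [ 2.3 -0.1  0.5] turn [ 0.   -4.81 -0.25] rows 0.67
```

Emit:
{"api": "arm_command", "payload": {"plan": [[[0.001,0,0.0002,0,-2.4,0,0.015],[0.001,0,0.0004,0,-2.4,0,0.015],[0,0,0,0,0,0,0.015]]]}}

```text
t: 15.4
tool_pos: [0.5947, -0.2086, 0.0226]
tool_rot: [-2.364, 0.403, 1.716]
contact_force: [6.5, -3.9, -0.5]
opening: 0.0243
```

```bash
python3 -c "
from h import *
avg(4); go(*target(-.0428,.0265,12))"
```

```text
tip bay mm [-42.8  -0.2  25.7] tilt 18.15 yawerr -0.05
t 15.6 F bay [np.float64(7.1), np.float64(-0.8), np.float64(-1.2)] open 0.0244
Favg bay [ 7.66 -0.94 -0.24]
shift mm [ 2.9 -0.3  1.5] turn [-0.06 -6.15 -0.28] rows 0.86
```

Emit:
{"api": "arm_command", "payload": {"plan": [[[0.0013,0,0.0006,0,-3,0,0.015],[0.0013,0,0.0007,0,-3,0,0.015],[0,0,0,0,0,0,0.015]]]}}

```text
t: 15.85
tool_pos: [0.5942, -0.2084, 0.0187]
tool_rot: [-2.263, 0.387, 1.827]
contact_force: [7.2, -2.2, -1.4]
opening: 0.0242
```

```bash
python3 -c "
from h import *
avg(4); go(*target(-.043,.0265,6)); go(*target(-.043,.0265,0))"
```

```text
tip bay mm [-43.   -0.1  25.7] tilt 12.27 yawerr -0.12
t 16.05 F bay [np.float64(7.5), np.float64(-0.7), np.float64(-0.8)] open 0.0248
Favg bay [ 7.15 -0.76  0.09]
shift mm [ 2.9 -0.2  1.6] turn [-0.14 -6.27 -0.27] rows 0.88
shift mm [ 6.2 -0.2  3.7] turn [ -0.15 -12.27  -0.26] rows 1.71
```

Emit:
{"api": "arm_command", "payload": {"plan": [[[0.0012,0,0.0007,0,-3,0,0.015],[0.0012,0,0.0009,0,-3,0,0.015],[0,0,0,0,0,0,0.015]]]}}

```text
t: 16.3
tool_pos: [0.5931, -0.2082, 0.0149]
tool_rot: [-2.159, 0.37, 1.933]
contact_force: [7.0, -3.3, -0.5]
opening: 0.0246
```

```bash
python3 -c "
from h import *
avg(4); go(*target(-.0432,.0264,3));go(*target(-.0434,.0264,0))"
```

```text
tip bay mm [-43.2  -0.2  25.6] tilt 6.42 yawerr -0.17
t 16.5 F bay [np.float64(7.5), np.float64(-1.5), np.float64(-0.6)] open 0.0245
Favg bay [ 7.5  -0.94 -0.54]
shift mm [ 1.3 -0.3  0.8] turn [-0.18 -3.42 -0.27] rows 0.48
shift mm [ 3.  -0.4  2. ] turn [-0.18 -6.42 -0.27] rows 0.9
```

Emit:
{"api": "arm_command", "payload": {"plan": [[[0.0014,0,0.0007,0,-3.2,0,0.015],[0.0014,0,0.0008,0,-3.2,0,0.015],[0,0,0,0,0,0,0.015]]]}}

```text
t: 16.75
tool_pos: [0.5919, -0.2077, 0.011]
tool_rot: [-2.042, 0.351, 2.04]
contact_force: [5.5, -2.0, 3.7]
opening: 0.0244
```

```bash
python3 -c "
from h import *
avg(4); go(*target(-.0434,.0264,0))"; python3 look.py w9 flat_end catch_nose button_end
```

```text
tip bay mm [-42.6  -0.1  25.8] tilt 0.23 yawerr -0.2
t 16.95 F bay [np.float64(8.0), np.float64(1.3), np.float64(-0.7)] open 0.0243
Favg bay [7.67 0.15 0.02]
shift mm [-0.5 -0.3  0.8] turn [-0.2  -0.23 -0.25] rows 0.06
t 17.0 [ 0.59172666 -0.20760849  0.01119572] [ 7.86483842 -2.61644381 -0.76783463] 0.02459651650152497
flat_end [(0.71, array([ 0.6256, -0.2193,  0.0282])), (0.43, array([ 0.5466, -0.3209,  0.0093]))]
catch_nose [(0.86, array([ 0.6257, -0.2246,  0.0394]))]
button_end [(0.77, array([ 0.5633, -0.1933,  0.0271]))]
```

View pics/w9.png

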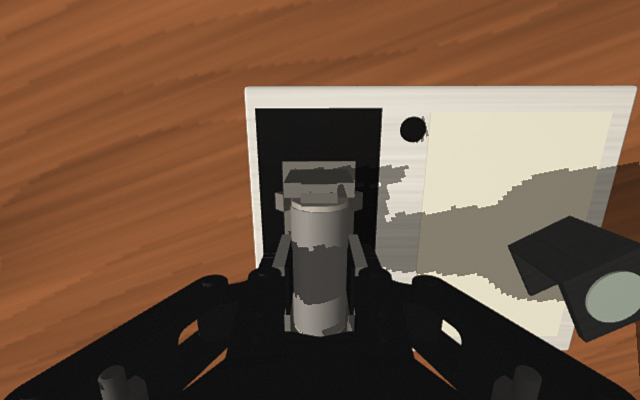

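Emit:
{"api": "arm_command", "payload": {"plan": [[[0.0002,0,-0.002,0,0,0,0.015],[0,0,-0.0015,0,0,0,0.015],[0,0,0,0,0,0,0.015]]]}}

```text
t: 17.4
tool_pos: [0.5946, -0.2084, 0.0108]
tool_rot: [-2.044, 0.35, 2.039]
contact_force: [4.9, -1.5, 3.0]
opening: 0.0244
```

```bash
python3 -c "
from h import *
avg(4)"
```

```text
tip bay mm [-39.7   0.1  25.4] tilt 0.22 yawerr -0.17
t 17.6 F bay [np.float64(4.1), np.float64(0.9), np.float64(2.2)] open 0.0247
Favg bay [4.44 0.17 2.42]
```

Emit:
{"api": "arm_command", "payload": {"plan": [[[0,0,0,0,0,0,0.04],[0,0,0,0,0,0,0.04],[0,0,0,0,0,0,0.04],[0,0,0,0,0,0,0.04],[0,0,0,0,0,0,0.04]]]}}

```text
t: 18.02
tool_pos: [0.589, -0.2059, 0.0066]
tool_rot: [-2.029, 0.347, 2.05]
contact_force: [1.7, -1.1, 3.2]
opening: 0.0399
```

```bash
python3 -c "
from h import *
avg(4)"
```

```text
tip bay mm [-45.7   0.7  21.7] tilt -0.58 yawerr -0.21
t 18.22 F bay [np.float64(1.0), np.float64(-0.5), np.float64(2.6)] open 0.0403
Favg bay [ 1.07 -0.17  1.77]
```

Emit:
{"api": "arm_command", "payload": {"plan": [[[-0.01,0,0,0,0,0,0.04],[-0.02,0,0,0,0,0,0.04],[-0.03,0,0,0,0,0,0.04],[-0.035,0,0,0,0,0,0.04],[-0.035,0,0.02,0,0,0,0.04],[0,0,0.03,0,0,0,0.04],[0,0,0,0,0,0,0.04],[0,0,0,0,0,0,0.04]]]}}

```text
t: 18.88
tool_pos: [0.5346, -0.1858, 0.1401]
tool_rot: [-2.006, 0.341, 2.07]
contact_force: [1.2, -0.8, -0.1]
opening: 0.0401
```

```bash
python3 look.py w10 flat_end button_end cell rests catch_nose; python3 - <<'E'
from h import *
M=T("side"); get_image("side")
for t in("cell","flat_end","button_end"): print(t,[(round(r["conf"],2),W(M,r["at"]).round(4)) for r in mark_of("side",t)[:3]])
im=cv2.imread("pics/w10.png"); cv2.imwrite("pics/w10c.png",cv2.resize(im[20:270,200:500],None,fx=2.4,fy=2.4,interpolation=cv2.INTER_CUBIC))
E
```

```text
t 18.9333 [ 0.53406063 -0.18539606  0.13905188] [ 0.59885803 -0.90963059 -0.21584753] 0.040095769206882306
flat_end [(0.94, array([ 0.6297, -0.2207,  0.0248]))]
button_end [(0.76, array([ 0.5645, -0.1949,  0.024 ]))]
cell [(0.59, array([ 0.5995, -0.2089,  0.0266]))]
rests []
catch_nose [(0.8, array([ 0.6272, -0.2213,  0.0413]))]
cell [(0.71, array([0.7361, 0.2223, 0.0097])), (0.65, array([ 0.599 , -0.2073,  0.0281])), (0.6, array([0.4373, 0.3044, 0.0159]))]
flat_end [(0.56, array([0.4318, 0.2771, 0.0169])), (0.51, array([0.7188, 0.1886, 0.0151])), (0.49, array([ 0.6235, -0.2191,  0.0308]))]
button_end [(0.72, array([0.7429, 0.254 , 0.0085])), (0.61, array([0.4399, 0.3439, 0.0156])), (0.56, array([ 0.5605, -0.1977,  0.0255]))]
```

View pics/w10c.png

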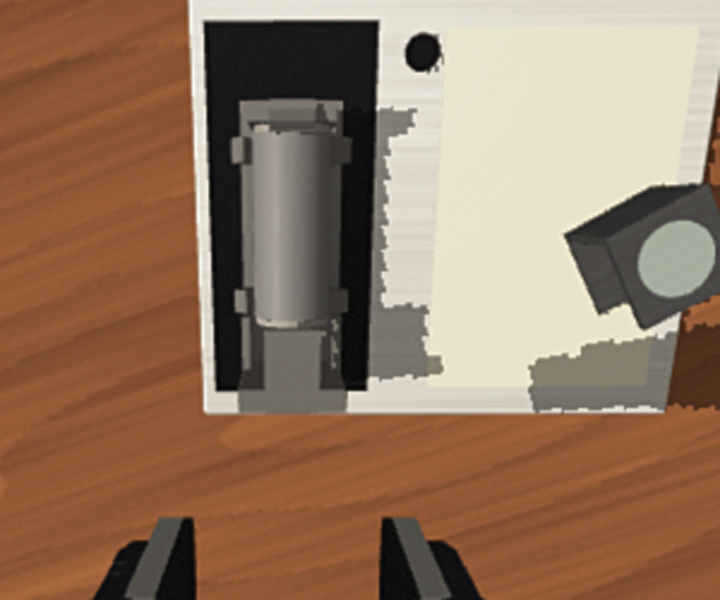

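```bash
python3 -c "
from h import *
o=ctrl.get_obs(); print(o['t'],o['contact_force']); finish_job()"
```

```text
19.3833 [-0.09169062  0.18298467 -0.10887925]
the job is handed in; nothing more can be done
```

I took the fat cell from the dock and slid it in under the hood at about 32°. I then turned it level behind the catch, eased it forward under the nose, released it and backed the gripper away. The job was handed in at 19.4 s of the 54 s allowed.

- **Seating:** the last picture shows the cell in the V rests with its flat end under the catch. The position marks put both ends near 24–25 mm above the bench in the wrist view (25–31 mm in the side view). The middle came out within about 3 mm of the bay's centre line.
- **Spring:** the last averaged force before release was 4.4 N. That corresponds to about 4.3 mm of spring travel; the travel was not measured directly after release.
- **Gentleness:** the largest averaged spring force was 8.1 N, or about 9–9.6 mm of travel. That stays below the 10.5 mm limit, but not by much. The other forces I read were a few newtons, and I saw nothing near the 50 N limit.
- **Disagreement:** the cradle's offset along its slot was about −2 mm by sight and about −4 to −5 mm by feel. I went by feel.
- **Finger contact:** while the fingers opened, the fingertips sagged to about 7 mm by the reported pose. They may have brushed the 8 mm plate, with about 3 N read at the tool. After backing off, the force was close to zero.
- **Other things:** the loupe looked undisturbed in the last picture. I did not re-measure the slim cell or the other loose things at the end.

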